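# Find the size of an unmarked knitting needle in a needle gauge

## Task

Find the size of the unmarked knitting needle that hangs in the wooden pen cup: feel for the smallest hole of the gauge that it goes right through, making sure of it by gently pressing the point for a moment into the next smaller hole, which must stop it. Then leave it hanging point down in that smallest passing hole, lowered (not dropped) until its cap lies flat on the plate. Go easy on the gauge, and leave the pen cup standing and the other needles and everything else where they are.

Things in the scene. Friction and masses are not known exactly. Their poses are not given: they have to be found in the camera images.
- needle_a: one of three wooden knitting-needle tips, 30 to 100 g, hanging upright by its cap in the pen cup (the one to gauge) or the rack. Round shank 15, 20 or 25 mm thick (unmarked), 100 mm from cap to point, tapering over the last 18 to 36 mm to 6 mm. Dark cap, alike on all: flange 38 mm wide, 6 thick; above it a round grip 25 mm wide, 28 tall. Origin: centre of the flange's underside; z up the axis
- needle_b: one of three wooden knitting-needle tips, 30 to 100 g, hanging upright by its cap in the pen cup (the one to gauge) or the rack. Round shank 15, 20 or 25 mm thick (unmarked), 100 mm from cap to point, tapering over the last 18 to 36 mm to 6 mm. Dark cap, alike on all: flange 38 mm wide, 6 thick; above it a round grip 25 mm wide, 28 tall. Origin: centre of the flange's underside; z up the axis
- needle_c: one of three wooden knitting-needle tips, 30 to 100 g, hanging upright by its cap in the pen cup (the one to gauge) or the rack. Round shank 15, 20 or 25 mm thick (unmarked), 100 mm from cap to point, tapering over the last 18 to 36 mm to 6 mm. Dark cap, alike on all: flange 38 mm wide, 6 thick; above it a round grip 25 mm wide, 28 tall. Origin: centre of the flange's underside; z up the axis
- needle_a_tip (a point): the point (lower end) of needle_a, on its axis, 100 mm below its body's origin; hidden in the bore at the start
- needle_b_tip (a point): the point (lower end) of needle_b, on its axis, 100 mm below its body's origin; hidden in the bore at the start
- needle_c_tip (a point): the point (lower end) of needle_c, on its axis, 100 mm below its body's origin; hidden in the bore at the start
- gauge: needle gauge: aluminium plate 62 mm wide, 236 long (along its y), 6 thick, bent to a bridge 120 mm tall, open below, fixed to the glass by suction feet. Four through holes in a row, each 1 mm wider than its size. A too thick needle wedges by its taper, point 5 to 28 mm below the top face (a push of 3 to 5 N tells); one that passes slides on down to its flange. Origin: on the desk under its centre
- hole10 (a point): centre of the gauge's hole for size 10, at the plate's top face (11 mm wide, first in the row at +y, y = +78 mm in the gauge's frame)
- hole15 (a point): centre of the gauge's hole for size 15, at the plate's top face (16 mm wide, y = +30 mm in the gauge's frame)
- hole20 (a point): centre of the gauge's hole for size 20, at the plate's top face (21 mm wide, y = -22 mm in the gauge's frame)
- hole25 (a point): centre of the gauge's hole for size 25, at the plate's top face (26 mm wide, y = -80 mm, last in the row in the gauge's frame)
- pen_cup: pale wooden pen cup, loose, 60 mm wide and 122 mm tall, thick-walled, with one upright bore 30 mm wide and 112 mm deep; 0.45 kg. Origin: centre of its underside. A needle hangs in it, its flange on the cup's rim, up to 2 mm off the bore's centre
- rack: wooden needle rack, 122 mm tall, 90 by 160 mm, fixed, in which the two other needles hang. Origin: centre of its underside
- pill_organizer: translucent four-day pill organizer, 116 by 34 by 23 mm, lying on the desk; bystander. Origin: centre of its underside, x along its length
- pill_bottle: white pill bottle, 38 mm wide, 74 mm tall; bystander. Origin: centre of its underside
- coaster: blue ceramic coaster, 96 mm wide, 8 mm thick; bystander. Origin: centre of its underside
- tape_measure: round white tape measure, 52 mm wide, 18 mm thick, lying flat; bystander. Origin: centre of its underside
- stapler: black stapler, 130 by 34 by 55 mm; bystander. Origin: centre of its underside, x along its length
Things that resemble listed ones, but are neither listed nor needed, are in the scene too. What is shaped like the needle_a but blue or red is not meant.

How it is judged:
By the outcome, as a careful person would: the job done as asked, in the order asked, and still so for the second after the job is handed in, with the robot touching nothing.
It also fails if it takes over 67 s, if anything falls off the work surface, if the arm or the gripper's body presses on something with over 40 N, if the wrist force passes 120 N, or if a joint passes its speed limit or range.

## Robot

A 6-joint arm with a two-finger parallel gripper is mounted at the origin on the work surface. World frame = base frame: x ahead of the robot, y to its left, z up, the work surface at z = 0. Lengths are in mm, angles in degrees, forces in N, time in s.
With the tool pointing down it reaches from about 300 to 850 mm from the base axis. Payload 4.2 kg.
Tool frame: the origin (TCP) lies between the finger pads; the fingertips stand 22 mm ahead of it and the grasp point (between the pads) lies 3 mm ahead of it (env.finger_overhang is the distance from the TCP to the fingertips, in mm); z points along the fingers, y is the line along which they close (so a half turn about z gives the same grasp; the last joint's range is limited). The gripper opens to 91 mm and grips with 3 to 60 N. Pads are 32 mm wide; open, the fingers measure 118 mm over their backs; the gripper's body (76 mm by 178 mm) begins 60 mm behind the grasp point.
Start: joints at [70.989, 18.312, 89.639, -0, 72.044, -1.146], TCP at [176.396, 547.289, 235.976] pointing down, gripper open.
Joint ranges: [-177.97, 177.97], [-48.28, 115.42], [12.27, 149.76], [-77.06, 257.06], [2.81, 150.46], [-146.56, 146.56]. Speed limits (degrees/s): [147.25, 147.25, 180, 180, 180, 180].

## Interface

Orientations are given as [roll, pitch, yaw] about the fixed x, y, z axes, in that order (R = Rz(yaw) Ry(pitch) Rx(roll)).
In Python, from workcell import state, cams, ticket, look_for, outline_of, env gives the robot as it stands.
- The arm moves only by the tool servo_tool, never from a script. Its argument "steps" is a list of rows, each a list of 3 entries, a list of its own where there are three numbers: the closure in counts, from 0 (fully open) to 255 (shut), then the shift along the tool's x, y, z in mm, then the turn, a rotation vector about the tool's x, y, z in rad. A call has exactly 10 rows; each row shifts and turns the commanded pose from where the row before left it, along the tool's axes as they then stand; what a row does not reach is not made up. A row lasts 1/10 s, in which the tool goes at most 50 mm and 8.59 degrees, less where a joint would pass 70% of its speed; a pose out of reach is approached as far as the arm can. A call with a gripper value outside its range is refused whole. The fingers move at their own pace and stop on an object; "squeeze" is the grip in N (left out, the last holds). Time passes only in rows, so rows that do not move let the fingers close, or fill a call up. It gives the time, the measured TCP pose, the force, the opening and the grip force at its end, in the units of the state.
- state(): the state, without advancing time (a new reading comes with each control period).
- cams.grab_frame(name): name is "scene" or "top" or "wrist"; returns a dict with "color" (384x512x3 uint8, red, green, blue), "z_map" (384x512 float32, mm along the optical axis (not along the pixel's ray), 0 where there is no reading), "fovy" (degrees; the focal length in pixels is half the picture's height over the tangent of half this angle, whatever the lens; pixels are square), "cx", "cy" (the principal point, pixels), "eye" and "rotation" of the camera in the world; the wrist camera has in their place "tool_from_camera" (4x4, takes a point from camera to tool coordinates, whose origin is the TCP and whose axes are the flange's). Camera axes: x right, y up, looking along -z (the intrinsics and any distortion apply to the point x, -y, -z); pixel columns grow to the right and rows downward; lengths in mm; the calibration is good to about 2 mm. A picture is of the moment at which its call begins: read the wrist's pose just before it.
- ticket.job_done(): hands the job in; it is judged then, once.
Trained networks look in a picture, given as the dict that the camera call returned (one of the last four; its "shot" number tells which), for a name from the list of things; names that differ only in an ending like _2 or _b are one class to them, and where a whole thing is asked for, a point or a joint stands for the part that bears it (a point fixed in the world has none). Each returns a list of dicts, best first, with "confidence" (0 to 1); they miss things now and then, are a little off and sometimes report something else, mostly with a low value. They report only what shows in the picture. A call takes as long as a camera call. They do not tell look-alikes from the thing itself.
- look_for(picture, thing): "at" ([column, row] in pixels, amid what is visible of it).
- outline_of(picture, thing): "pixels" (384x512 bool, what is visible of it) and "at" ([column, row] in pixels, amid what is visible of it).
The state is a dict: "time_s": time; "qpos": joint angles; "qvel": joint speeds; "effort": joint torques, N m; "ee_pos": TCP position; "ee_rot": TCP orientation; "force": force on the tool from outside, world axes, zero at the start; "torque": the same for the moment, N m; "gripper_width": finger opening in mm; "gripper_force": force on a finger pad.
Only numpy, scipy, OpenCV 4.12 (cv2) and the standard library are available. Lean on these libraries where they do the work, as an engineer would, in place of code of your own. Each camera call takes 0.05 s, during which the arm holds its last target. There are 200 camera calls.

## Working session

There is one attempt and no reset: what is moved stays moved. The work goes in short steps, Python scripts to look and compute and a tool call to move; the robot and the scene stay as the last step left them, time stands still between calls to the robot, and variables do not carry over. Pictures are saved under pics/ and viewed, at most 10 in all, crops included, and the job is handed in when it is done.

Besides the shell and the picture viewer there is one more tool, called by a JSON object that holds its "method" and its "body". servo_tool: Moves the arm, as the interface text tells. Its arguments: {"type":"object","properties":{"steps":{"type":"array","items":{"type":"array"}},"squeeze":{"type":"number"}},"required":["steps"]}

```bash
ls; mkdir -p pics; cat > h.py <<'E'
import numpy as np, cv2
from workcell import state, cams, ticket, look_for, outline_of, env
from scipy.spatial.transform import Rotation as R
def pts(p, T=None):
    """world xyz for each pixel"""
    h,w=p["z_map"].shape; f=h/2/np.tan(np.radians(p["fovy"])/2)
    u,v=np.meshgrid(np.arange(w),np.arange(h)); z=p["z_map"].astype(float)
    c=np.stack([(u-p["cx"])/f*z,-(v-p["cy"])/f*z,-z],-1)
    if "eye" in p: return c@np.array(p["rotation"]).T+np.array(p["eye"])
    A=np.array(p["tool_from_camera"]); t=c@A[:3,:3].T+A[:3,3]
    s=T; return t@R.from_euler("xyz",s["ee_rot"],degrees=True).as_matrix().T+np.array(s["ee_pos"])
def save(p,n): cv2.imwrite("pics/"+n,p["color"][:,:,::-1])
E
python3 - <<'E'
from h import *
s=state(); print(s)
for n in ("scene","top"):
    p=cams.grab_frame(n); save(p,n+"1.png"); P=pts(p)
    print(n,[ (k,np.round(np.array(p[k]),3).tolist() if not isinstance(p[k],dict) else p[k]) for k in p if k not in("color","z_map")])
    for t in ("needle_a","gauge","pen_cup","rack","stapler","pill_bottle"):
        for o in outline_of(p,t):
            m=o["pixels"]&(p["z_map"]>0); q=P[m]
            if len(q): print(t,round(o["confidence"],2),np.round(o["at"]),len(q),np.percentile(q,[2,50,98],axis=0).round().tolist())
E
```

```text
pics
{'time_s': 0.0, 'qpos': array([ 7.09896314e+01,  1.83517414e+01,  8.97060336e+01, -2.25311116e-03,
        7.20452613e+01, -1.14537478e+00]), 'qvel': array([ 0.00985375,  0.08980373, -0.00516537,  0.05506039, -0.04495897,
        0.03877423]), 'effort': array([-2.04938013e-03, -4.12467742e+01, -2.31966573e+01,  7.28021446e-02,
        4.57935117e-02, -1.47830319e-04]), 'ee_pos': array([176.2471819 , 546.82651973, 235.12178031]), 'ee_rot': array([-1.79896941e+02,  8.20888360e-05,  1.62135703e+02]), 'force': array([-0.86394093, -0.13244378,  0.16202229]), 'torque': array([ 0.02988511,  0.00370213, -0.05266433]), 'gripper_force': 0.0, 'gripper_width': 91.08792653428488}Traceback (most recent call last):
  File "<stdin>", line 4, in <module>
  File "h.py", line 9, in pts
    if "eye" in p: return c@np.array(p["rotation"]).T+np.array(p["eye"])
                          ~~~~~~~~~~~~~~~~~~~~~~~~~~~^~~~~~~~~~~~~~~~~~~
ValueError: operands could not be broadcast together with shapes (384,512) (3,)
```

```bash
sed -i 's/np.array(p\["rotation"\]).T/rot(p["rotation"]).T/' h.py; cat >> h.py <<'E'
def rot(r):
    r=np.array(r); return R.from_euler("xyz",r,degrees=True).as_matrix() if r.size==3 else r
E
python3 - <<'E'
from h import *
for n in ("scene","top"):
    p=cams.grab_frame(n); save(p,n+"1.png"); P=pts(p)
    print(n,[ (k,p[k]) for k in p if k not in("color","z_map")])
    for t in ("needle_a","gauge","pen_cup","rack","stapler","pill_bottle"):
        for o in outline_of(p,t):
            m=o["pixels"]&(p["z_map"]>0); q=P[m]
            if len(q): print(t,round(o["confidence"],2),np.round(o["at"]),len(q),np.percentile(q,[2,50,98],axis=0).round().tolist())
E
```

```text
scene [('fovy', 47.446822542903945), ('cx', 256.1497714979837), ('cy', 200.41159125029233), ('eye', array([1109.81869065, 1039.3048057 ,  934.23717022])), ('rotation', array([ 51.14320864,  -0.34337347, 149.05105221])), ('shot', 2)]
needle_a 0.73 [299. 192.] 147 [[361.0, 54.0, 2.0], [453.0, 194.0, 114.0], [465.0, 205.0, 137.0]]
needle_a 0.73 [278. 222.] 303 [[458.0, 154.0, 2.0], [558.0, 267.0, 97.0], [570.0, 277.0, 137.0]]
needle_a 0.72 [260. 220.] 254 [[571.0, 137.0, 4.0], [615.0, 225.0, 105.0], [626.0, 235.0, 136.0]]
needle_a 0.7 [405. 261.] 231 [[368.0, 553.0, 92.0], [399.0, 580.0, 136.0], [411.0, 594.0, 159.0]]
needle_a 0.53 [240. 202.] 225 [[598.0, 114.0, 20.0], [612.0, 125.0, 101.0], [623.0, 134.0, 137.0]]
needle_a 0.48 [388. 241.] 263 [[356.0, 490.0, 38.0], [381.0, 512.0, 130.0], [391.0, 525.0, 159.0]]
needle_a 0.41 [271. 188.] 136 [[516.0, 163.0, 125.0], [535.0, 180.0, 141.0], [547.0, 190.0, 159.0]]
gauge 0.86 [226. 148.] 1273 [[429.0, -417.0, 1.0], [510.0, -139.0, 105.0], [557.0, -76.0, 125.0]]
pen_cup 0.6 [268. 207.] 582 [[508.0, 158.0, 5.0], [547.0, 193.0, 84.0], [559.0, 2
[... 1212 characters left out ...]
4.0, 160.0]]
needle_a 0.53 [241. 220.] 101 [[429.0, 171.0, 102.0], [449.0, 187.0, 109.0], [465.0, 204.0, 137.0]]
needle_a 0.43 [147. 242.] 73 [[365.0, 493.0, 125.0], [377.0, 500.0, 152.0], [388.0, 512.0, 158.0]]
gauge 0.66 [358. 201.] 1572 [[447.0, -313.0, -1.0], [501.0, -195.0, 119.0], [553.0, -82.0, 124.0]]
pen_cup 0.51 [252. 200.] 179 [[500.0, 141.0, 1.0], [524.0, 168.0, 122.0], [556.0, 198.0, 128.0]]
rack 0.59 [139. 237.] 1337 [[335.0, 456.0, 7.0], [391.0, 532.0, 120.0], [436.0, 617.0, 126.0]]
stapler 0.83 [351. 239.] 380 [[314.0, -191.0, 6.0], [376.0, -174.0, 44.0], [431.0, -164.0, 56.0]]
pill_bottle 0.69 [243. 255.] 117 [[314.0, 170.0, 20.0], [334.0, 188.0, 73.0], [350.0, 205.0, 78.0]]
```

View pics/scene1.png

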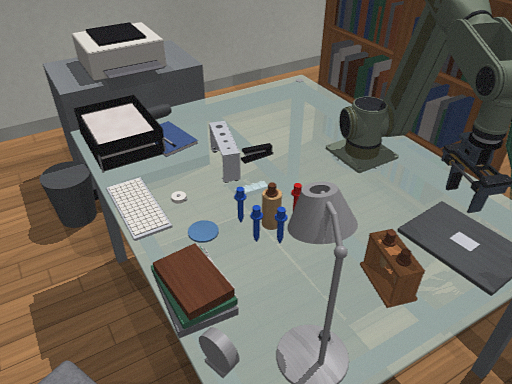

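View pics/top1.png

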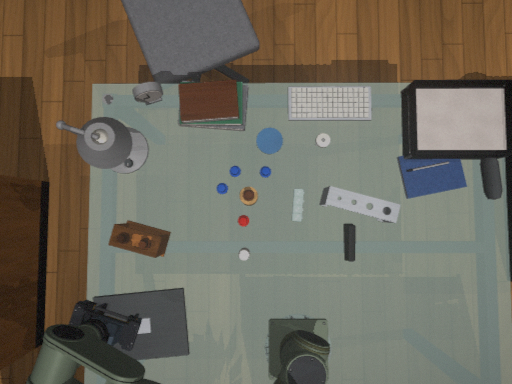

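```bash
python3 - <<'E'
from h import *
s=state()
p=cams.grab_frame("top"); P=pts(p)
c=cv2.resize(p["color"][170:240,200:410],None,fx=3.8,fy=3.8,interpolation=cv2.INTER_CUBIC); cv2.imwrite("pics/crop1.png",c[:,:,::-1])
# gauge plate
m=(P[...,2]>112)&(P[...,2]<128)&(P[...,0]>400)&(P[...,0]<620)&(P[...,1]<-60)&(P[...,1]>-360)
q=P[m][:,:2].astype(np.float32); print("gauge",len(q),cv2.minAreaRect(q), np.median(P[m][:,2]))
for nm in ("hole10","hole15","hole20","hole25"):
    print(nm,[(o["at"],round(o["confidence"],2),P[int(o["at"][1]),int(o["at"][0])].round()) for o in look_for(p,nm)])
# tall stuff
m=(P[...,2]>145)&(P[...,0]>250)&(p["z_map"]>0)
n,l,st,_=cv2.connectedComponentsWithStats(m.astype(np.uint8))
for i in range(1,n):
    if st[i,4]>8: q=P[l==i]; print(st[i],q.min(0).round(),q.max(0).round(),q.mean(0).round(1))
w=cams.grab_frame("wrist"); print(np.round(w["tool_from_camera"],2),w["fovy"],w["cx"],w["cy"])
E
```

```text
gauge 1309 ((500.5321350097656, -199.75067138671875), (237.0326385498047, 62.1210823059082), 74.94112396240234) 120.02459162475793
hole10 [([358.9, 201.9], 0.7, array([ 511., -187.,  119.])), ([247.9, 191.4], 0.6, array([541., 173., 157.]))]
hole15 [([358.9, 201.9], 0.7, array([ 511., -187.,  119.])), ([247.9, 191.4], 0.6, array([541., 173., 157.]))]
hole20 [([358.9, 201.9], 0.7, array([ 511., -187.,  119.])), ([247.9, 191.4], 0.6, array([541., 173., 157.]))]
hole25 [([358.9, 201.9], 0.7, array([ 511., -187.,  119.])), ([247.9, 191.4], 0.6, array([541., 173., 157.]))]
[  56  117   76   52 2434] [591. 482. 298.] [729. 659. 436.] [653.  537.4 393. ]
[244 191   8   8  49] [519. 161. 150.] [542. 183. 160.] [530.5 171.2 155.6]
[116 235   9   8  56] [380. 562. 147.] [403. 587. 160.] [392.6 573.2 154.3]
[138 241   9   8  56] [362. 492. 147.] [384. 516. 161.] [373.7 504.3 154.8]
[[  -0.      0.96    0.29   82.3 ]
 [   1.     -0.      0.     -0.33]
 [   0.      0.29   -0.96 -148.44]
 [   0.      0.      0.      1.  ]] 67.01268337834111 253.88756122235074 190.7814395707805
```

View pics/crop1.png

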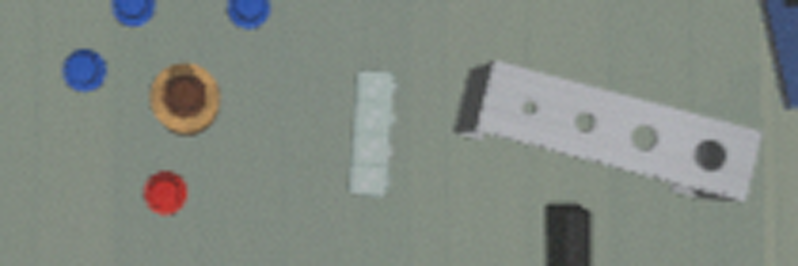

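{"method": "servo_tool", "body": {"steps": [[0, [0, 0, -15], [0, 0, -0.104]], [0, [0, 0, -15], [0, 0, -0.104]], [0, [0, 0, -15], [0, 0, -0.104]], [60, [-34, -34, 0], [0, 0, 0]], [60, [-34, -34, 0], [0, 0, 0]], [60, [-34, -34, 0], [0, 0, 0]], [60, [-34, -34, 0], [0, 0, 0]], [60, [-34, -34, 0], [0, 0, 0]], [60, [-34, -34, 0], [0, 0, 0]], [60, [-34, -34, 0], [0, 0, 0]]]}}

```text
time_s: 2.05
ee_pos: [415.6, 307.8, 281.2]
ee_rot: [180.0, 0.0, -180.0]
force: [1.2, 0.4, 0.5]
gripper_width: 69.6
gripper_force: 0.0
```

{"method": "servo_tool", "body": {"steps": [[85, [-29, -34.5, 0], [0, 0, 0]], [85, [-29, -34.5, 0], [0, 0, 0]], [85, [-29, -34.5, 0], [0, 0, 0]], [85, [-29, -34.5, 0], [0, 0, 0]], [85, [0, 0, 0], [0, 0, 0]], [85, [0, 0, 0], [0, 0, 0]], [85, [0, 0, 0], [0, 0, 0]], [85, [0, 0, 0], [0, 0, 0]], [85, [0, 0, 0], [0, 0, 0]], [85, [0, 0, 0], [0, 0, 0]]]}}

```text
time_s: 3.05
ee_pos: [530.0, 172.1, 281.1]
ee_rot: [180.0, 0.0, -179.9]
force: [0.1, 0.2, 0.5]
gripper_width: 60.3
gripper_force: 0.0
```

```bash
python3 - <<'E'
from h import *
s=state(); print(s["ee_pos"],s["ee_rot"],s["gripper_width"],s["force"])
p=cams.grab_frame("wrist"); save(p,"w1.png"); P=pts(p,s)
m=(P[...,2]>148)&(P[...,2]<165)&(abs(P[...,0]-530)<30)&(abs(P[...,1]-171)<30)&(p["z_map"]>0)
q=P[m]; print(len(q),np.median(q[:,2]))
q2=q[abs(q[:,2]-np.median(q[:,2]))<2][:,:2].astype(np.float32)
print("cap top",cv2.minEnclosingCircle(q2),q2.mean(0))
m=(P[...,2]>118)&(P[...,2]<124.5)&(abs(P[...,0]-530)<45)&(abs(P[...,1]-171)<45)
q=P[m]; print("rim",len(q),cv2.minEnclosingCircle(q[:,:2].astype(np.float32)),np.median(q[:,2]))
E
```

```text
[530.01312363 172.09699686 281.11724072] [ 1.79990516e+02  1.21983708e-02 -1.79907370e+02] 60.287315864312646 [0.12393902 0.17386708 0.46696215]
491 155.27086598939792
cap top ((529.615966796875, 170.43138122558594), 12.268071174621582) [529.27594 170.45139]
rim 1252 ((528.7513427734375, 170.39356994628906), 30.002901077270508) 121.52339176336541
```

View pics/w1.png

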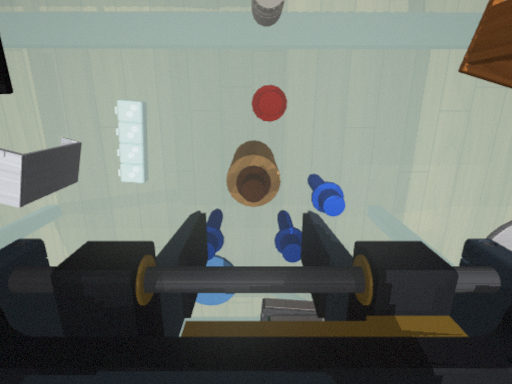

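{"method": "servo_tool", "body": {"steps": [[85, [0.6, -1.7, 0], [0, 0, 0]], [85, [0, 0, 30], [0, 0, 0]], [85, [0, 0, 30], [0, 0, 0]], [85, [0, 0, 30], [0, 0, 0]], [85, [0, 0, 20], [0, 0, 0]], [85, [0, 0, 12], [0, 0, 0]], [85, [0, 0, 6.5], [0, 0, 0]], [85, [0, 0, 0], [0, 0, 0]], [85, [0, 0, 0], [0, 0, 0]], [85, [0, 0, 0], [0, 0, 0]]]}}

```text
time_s: 4.1
ee_pos: [530.5, 169.9, 153.6]
ee_rot: [180.0, 0.1, -180.0]
force: [0.2, -0.9, -0.1]
gripper_width: 60.7
gripper_force: 0.0
```

{"method": "servo_tool", "body": {"steps": [[150, [0, 0, 0], [0, 0, 0]], [170, [0, 0, 0], [0, 0, 0]], [180, [0, 0, 0], [0, 0, 0]], [190, [0, 0, 0], [0, 0, 0]], [200, [0, 0, 0], [0, 0, 0]], [210, [0, 0, 0], [0, 0, 0]], [220, [0, 0, 0], [0, 0, 0]], [220, [0, 0, 0], [0, 0, 0]], [220, [0, 0, 0], [0, 0, 0]], [220, [0, 0, 0], [0, 0, 0]]], "squeeze": 20}}

```text
time_s: 5.1
ee_pos: [529.9, 169.7, 152.5]
ee_rot: [180.0, 0.0, -180.0]
force: [-0.2, 0.3, 0.7]
gripper_width: 24.6
gripper_force: 20.0
```

{"method": "servo_tool", "body": {"steps": [[220, [0, 0, -3], [0, 0, 0]], [220, [0, 0, -6], [0, 0, 0]], [220, [0, 0, -12], [0, 0, 0]], [220, [0, 0, -20], [0, 0, 0]], [220, [0, 0, -25], [0, 0, 0]], [220, [0, 0, -25], [0, 0, 0]], [220, [0, 0, -25], [0, 0, 0]], [220, [0, 0, -22], [0, 0, 0]], [220, [0, 0, 0], [0, 0, 0]], [220, [0, 0, 0], [0, 0, 0]]]}}

```text
time_s: 6.1
ee_pos: [529.7, 169.6, 290.7]
ee_rot: [180.0, 0.0, -180.0]
force: [-0.9, -0.6, -0.3]
gripper_width: 24.6
gripper_force: 20.0
```

```bash
python3 - <<'E'
from h import *
s=state(); print(s["ee_pos"],s["ee_rot"],s["force"],s["torque"])
p=cams.grab_frame("scene"); f=192/np.tan(np.radians(p["fovy"])/2)
def proj(X):
    c=rot(p["rotation"]).T@(np.array(X)-p["eye"]); return np.array([p["cx"]+f*c[0]/-c[2],p["cy"]-f*c[1]/-c[2]])
a=s["ee_pos"]-[0,0,30]; b=a-[0,0,100]; A,B=proj(a),proj(b); print(A,B)
u=int(min(A[0],B[0]))-25; v=int(A[1])-25
c=p["color"][v:v+85,u:u+60]; cv2.imwrite("pics/c2.png",cv2.resize(c,None,fx=7,fy=7,interpolation=cv2.INTER_NEAREST)[:,:,::-1])
print(f/np.linalg.norm(a-p["eye"]), u,v)
E
```

```text
[529.71765013 169.57971257 290.68838432] [ 1.79987589e+02  4.12866845e-02 -1.79986714e+02] [-0.87362389 -0.5871466  -0.33619277] [ 5.26882452e-05 -8.38165536e-03  1.60620216e-02]
[272.48009521 154.3155868 ] [271.4895695  182.74033256]
0.35131373360367885 246 129
```

View pics/c2.png

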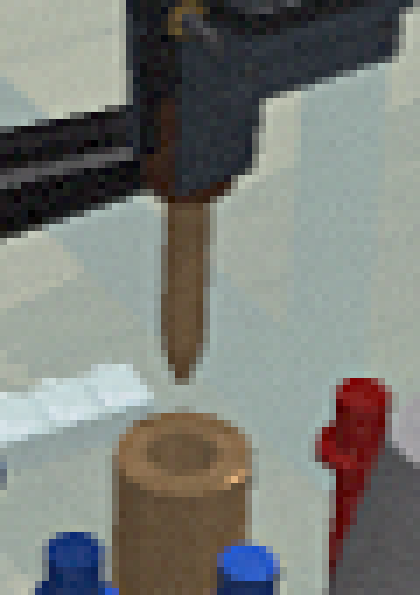

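{"method": "servo_tool", "body": {"steps": [[220, [-2.3, -20, 0], [0, 0, 0]], [220, [-2.3, -42, 0], [0, 0, 0]], [220, [-2.3, -48, 0], [0, 0, 0]], [220, [-2.3, -48, 0], [0, 0, 0]], [220, [-2.3, -48, 0], [0, 0, 0]], [220, [-2.3, -48, 0], [0, 0, 0]], [220, [-2.3, -48, 0], [0, 0, 0]], [220, [-2.2, -42, 0], [0, 0, 0]], [220, [0, -21, 0], [0, 0, 0]], [220, [0, 0, 0], [0, 0, 0]]]}}

```text
time_s: 7.15
ee_pos: [547.4, -198.0, 288.2]
ee_rot: [180.0, -0.2, 179.8]
force: [-0.5, -0.2, -0.8]
gripper_width: 24.3
gripper_force: 20.0
```

{"method": "servo_tool", "body": {"steps": [[220, [0, 0, 0], [0, 0, 0]], [220, [0, 0, 0], [0, 0, 0]], [220, [0, 0, 0], [0, 0, 0]], [220, [0, 0, 0], [0, 0, 0]], [220, [0, 0, 0], [0, 0, 0]], [220, [0, 0, 0], [0, 0, 0]], [220, [0, 0, 0], [0, 0, 0]], [220, [0, 0, 0], [0, 0, 0]], [220, [0, 0, 0], [0, 0, 0]], [220, [0, 0, 0], [0, 0, 0]]]}}

```text
time_s: 8.15
ee_pos: [548.2, -195.4, 290.4]
ee_rot: [180.0, -0.0, -180.0]
force: [-0.3, -0.6, -0.2]
gripper_width: 23.9
gripper_force: 20.0
```

```bash
python3 - <<'E'
from h import *
s=state(); print(s["ee_pos"],s["ee_rot"],s["force"],s["torque"])
p=cams.grab_frame("wrist"); save(p,"w2.png"); P=pts(p,s); Z=P[...,2]
m=(Z>112)&(Z<127)&(P[...,0]>430)&(P[...,0]<570)&(P[...,1]<-70)&(P[...,1]>-330)&(p["z_map"]>0)
q=P[m]; A=np.c_[q[:,:2],np.ones(len(q))]; print("plane",np.linalg.lstsq(A,q[:,2],rcond=None)[0],np.median(q[:,2]))
print(cv2.minAreaRect(q[:,:2].astype(np.float32)))
# holes: enclosed gaps in plate mask
inv=(~cv2.morphologyEx(m.astype(np.uint8),cv2.MORPH_CLOSE,np.ones((2,2),np.uint8)).astype(bool)).astype(np.uint8)
n,l,st,ce=cv2.connectedComponentsWithStats(inv,connectivity=4)
f=192/np.tan(np.radians(p["fovy"])/2); T=np.array(p["tool_from_camera"]); Rw=R.from_euler("xyz",s["ee_rot"],degrees=True).as_matrix()
o=Rw@T[:3,3]+s["ee_pos"]; zp=np.median(q[:,2])
def onplane(u,v):
    d=Rw@T[:3,:3]@np.array([(u-p["cx"])/f,-(v-p["cy"])/f,-1]); return o+d*(zp-o[2])/d[2]
for i in range(1,n):
    if 12<st[i,4]<3000: print(st[i],onplane(*ce[i]).round(1))
for nm in ("hole10","hole15","hole20","hole25"):
    print(nm,[(np.round(o_["at"],1),round(o_["confidence"],2),onplane(*o_["at"]).round(1)) for o_ in look_for(p,nm)])
E
```

```text
[ 548.22038478 -195.38242709  290.38695716] [ 1.79993959e+02 -2.47697074e-03 -1.79992970e+02] [-0.32723073 -0.6369972  -0.20445928] [0.02605462 0.02738965 0.02671792]
plane [-8.68569754e-04 -9.76070172e-04  1.19769557e+02] 119.5512131561004
((500.08734130859375, -201.28099060058594), (236.7924346923828, 62.23126983642578), 74.92530059814453)
[168 106  23  24 435] [ 480.  -276.3  119.6]
[222 123  19  19 280] [ 494.9 -220.8  119.6]
[270 138  14  13 150] [ 508.3 -171.2  119.6]
[314 151   8   9  59] [ 520.7 -125.3  119.6]
hole10 [(array([246.2, 134.6]), 0.78, array([ 498. , -204.2,  119.6]))]
hole15 [(array([246.2, 134.6]), 0.78, array([ 498. , -204.2,  119.6]))]
hole20 [(array([246.2, 134.6]), 0.78, array([ 498. , -204.2,  119.6]))]
hole25 [(array([246.2, 134.6]), 0.78, array([ 498. , -204.2,  119.6]))]
```

View pics/w2.png

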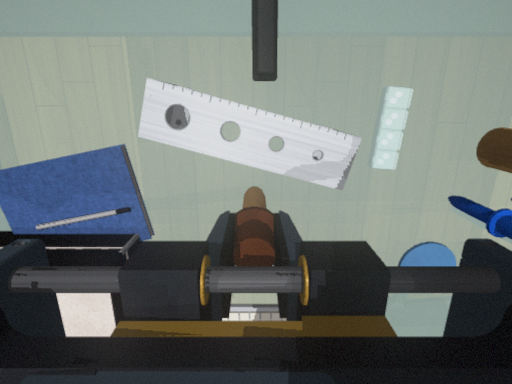

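```bash
python3 - <<'E'
from h import *
s=state(); p=cams.grab_frame("wrist"); P=pts(p,s)-s["ee_pos"]
m=(abs(P[...,0])<25)&(abs(P[...,1])<20)&(P[...,2]<-36)&(P[...,2]>-140)&(p["z_map"]>0)
q=P[m]
for z in range(-134,-36,6):
    b=q[abs(q[:,2]-z)<3]
    if len(b): print(z,len(b),b[:,0].min().round(1),np.percentile(b[:,0],10).round(1),b[:,1].min().round(1),b[:,1].max().round(1),b[:,1].mean().round(2))
print(s["gripper_width"])
E
```

```text
-116 2 -8.4 -8.3 -0.3 0.6 0.14
-110 13 -9.2 -9.1 -7.7 6.1 -0.26
-104 25 -10.0 -9.5 -9.5 6.0 -2.07
-98 40 -10.2 -9.8 -10.1 8.7 -0.18
-92 39 -10.0 -9.6 -10.0 8.5 -1.03
-86 49 -10.1 -9.7 -9.8 9.1 -0.38
-80 46 -10.1 -9.7 -9.4 8.9 -0.36
-74 55 -9.9 -9.7 -10.0 8.6 -0.85
-68 57 -10.3 -9.7 -9.8 8.5 -0.91
-62 47 -9.9 -9.7 -8.0 7.5 -0.39
-56 22 -10.1 -10.1 -5.6 5.8 -0.57
24.110552363723322
```

{"method": "servo_tool", "body": {"steps": [[220, [10, 6.2, 0], [0, 0, 0]], [220, [10, 6.2, 0], [0, 0, 0]], [220, [10, 6.2, 0], [0, 0, 0]], [220, [9.9, 6.1, 0], [0, 0, 0]], [220, [0, 0, 12], [0, 0, 0]], [220, [0, 0, 12], [0, 0, 0]], [220, [0, 0, 11], [0, 0, 0]], [220, [0, 0, 0], [0, 0, 0]], [220, [0, 0, 0], [0, 0, 0]], [220, [0, 0, 0], [0, 0, 0]]]}}

```text
time_s: 9.45
ee_pos: [508.8, -170.9, 255.6]
ee_rot: [-180.0, 0.0, -180.0]
force: [-0.2, -0.8, -0.6]
gripper_width: 24.6
gripper_force: 20.0
```

{"method": "servo_tool", "body": {"steps": [[220, [0, 0, 3], [0, 0, 0]], [220, [0, 0, 3], [0, 0, 0]], [220, [0, 0, 3], [0, 0, 0]], [220, [0, 0, 3], [0, 0, 0]], [220, [0, 0, 2], [0, 0, 0]], [220, [0, 0, 1], [0, 0, 0]], [220, [0, 0, 0], [0, 0, 0]], [220, [0, 0, 0], [0, 0, 0]], [220, [0, 0, 0], [0, 0, 0]], [220, [0, 0, 0], [0, 0, 0]]]}}

```text
time_s: 10.45
ee_pos: [508.4, -170.7, 240.5]
ee_rot: [180.0, 0.0, -180.0]
force: [-0.4, -0.1, -0.9]
gripper_width: 24.1
gripper_force: 20.0
```

{"method": "servo_tool", "body": {"steps": [[220, [0, 0, 1], [0, 0, 0]], [220, [0, 0, 1], [0, 0, 0]], [220, [0, 0, 1], [0, 0, 0]], [220, [0, 0, 0.5], [0, 0, 0]], [220, [0, 0, 0.5], [0, 0, 0]], [220, [0, 0, 0], [0, 0, 0]], [220, [0, 0, 0], [0, 0, 0]], [220, [0, 0, 0], [0, 0, 0]], [220, [0, 0, 0], [0, 0, 0]], [220, [0, 0, 0], [0, 0, 0]]]}}

```text
time_s: 11.45
ee_pos: [508.3, -170.7, 236.5]
ee_rot: [180.0, 0.0, -180.0]
force: [0.7, -0.5, 0.5]
gripper_width: 24.1
gripper_force: 20.0
```

{"method": "servo_tool", "body": {"steps": [[220, [0, 0, 0.3], [0, 0, 0]], [220, [0, 0, 0.3], [0, 0, 0]], [220, [0, 0, 0.3], [0, 0, 0]], [220, [0, 0, 0.3], [0, 0, 0]], [220, [0, 0, 0.3], [0, 0, 0]], [220, [0, 0, 0], [0, 0, 0]], [220, [0, 0, 0], [0, 0, 0]], [220, [0, 0, 0], [0, 0, 0]], [220, [0, 0, 0], [0, 0, 0]], [220, [0, 0, 0], [0, 0, 0]]]}}

```text
time_s: 12.45
ee_pos: [508.3, -170.7, 235.0]
ee_rot: [-180.0, 0.0, -180.0]
force: [-0.8, -0.2, 1.2]
gripper_width: 24.2
gripper_force: 20.0
```

{"method": "servo_tool", "body": {"steps": [[220, [0, 0, 0.2], [0, 0, 0]], [220, [0, 0, 0.2], [0, 0, 0]], [220, [0, 0, 0.2], [0, 0, 0]], [220, [0, 0, 0.2], [0, 0, 0]], [220, [0, 0, 0.2], [0, 0, 0]], [220, [0, 0, 0], [0, 0, 0]], [220, [0, 0, 0], [0, 0, 0]], [220, [0, 0, 0], [0, 0, 0]], [220, [0, 0, 0], [0, 0, 0]], [220, [0, 0, 0], [0, 0, 0]]]}}

```text
time_s: 13.45
ee_pos: [508.5, -170.8, 234.3]
ee_rot: [-180.0, 0.0, -180.0]
force: [-1.2, -2.1, 5.9]
gripper_width: 24.3
gripper_force: 20.0
```

{"method": "servo_tool", "body": {"steps": [[220, [0, 0, -1], [0, 0, 0]], [220, [0, 0, -3], [0, 0, 0]], [220, [0, 0, -10], [0, 0, 0]], [220, [0, 0, -11], [0, 0, 0]], [220, [0, 0, 0], [0, 0, 0]], [220, [3.6, -13.9, 0], [0, 0, 0]], [220, [5, -18, 0], [0, 0, 0]], [220, [5, -18, 0], [0, 0, 0]], [220, [0, 0, 0], [0, 0, 0]], [220, [0, 0, 0], [0, 0, 0]]]}}

```text
time_s: 14.45
ee_pos: [494.3, -221.0, 258.5]
ee_rot: [180.0, -0.0, 179.9]
force: [0.5, 0.3, -1.0]
gripper_width: 24.3
gripper_force: 20.0
```

{"method": "servo_tool", "body": {"steps": [[220, [0, 0, 5], [0, 0, 0]], [220, [0, 0, 5], [0, 0, 0]], [220, [0, 0, 5], [0, 0, 0]], [220, [0, 0, 4], [0, 0, 0]], [220, [0, 0, 3], [0, 0, 0]], [220, [0, 0, 2], [0, 0, 0]], [220, [0, 0, 1.5], [0, 0, 0]], [220, [0, 0, 0], [0, 0, 0]], [220, [0, 0, 0], [0, 0, 0]], [220, [0, 0, 0], [0, 0, 0]]]}}

```text
time_s: 15.45
ee_pos: [494.8, -220.6, 233.6]
ee_rot: [-180.0, 0.0, -180.0]
force: [0.0, -0.2, -0.2]
gripper_width: 24.5
gripper_force: 20.0
```

{"method": "servo_tool", "body": {"steps": [[220, [0, 0, 0.7], [0, 0, 0]], [220, [0, 0, 0.7], [0, 0, 0]], [220, [0, 0, 0.7], [0, 0, 0]], [220, [0, 0, 0.7], [0, 0, 0]], [220, [0, 0, 0.6], [0, 0, 0]], [220, [0, 0, 0.6], [0, 0, 0]], [220, [0, 0, 0], [0, 0, 0]], [220, [0, 0, 0], [0, 0, 0]], [220, [0, 0, 0], [0, 0, 0]], [220, [0, 0, 0], [0, 0, 0]]]}}

```text
time_s: 16.45
ee_pos: [494.8, -220.5, 229.4]
ee_rot: [180.0, 0.0, -180.0]
force: [-0.4, -0.0, -1.3]
gripper_width: 24.2
gripper_force: 20.0
```

{"method": "servo_tool", "body": {"steps": [[220, [0, 0, 0.4], [0, 0, 0]], [220, [0, 0, 0.4], [0, 0, 0]], [220, [0, 0, 0.4], [0, 0, 0]], [220, [0, 0, 0.4], [0, 0, 0]], [220, [0, 0, 0.4], [0, 0, 0]], [220, [0, 0, 0], [0, 0, 0]], [220, [0, 0, 0], [0, 0, 0]], [220, [0, 0, 0], [0, 0, 0]], [220, [0, 0, 0], [0, 0, 0]], [220, [0, 0, 0], [0, 0, 0]]]}}

```text
time_s: 17.45
ee_pos: [494.8, -220.5, 227.4]
ee_rot: [180.0, 0.0, -180.0]
force: [0.3, 0.3, -0.3]
gripper_width: 24.4
gripper_force: 20.0
```

Past the taper with no resistance; continue down gently.

{"method": "servo_tool", "body": {"steps": [[220, [0, 0, 0.8], [0, 0, 0]], [220, [0, 0, 0.8], [0, 0, 0]], [220, [0, 0, 0.8], [0, 0, 0]], [220, [0, 0, 0.8], [0, 0, 0]], [220, [0, 0, 0.8], [0, 0, 0]], [220, [0, 0, 1], [0, 0, 0]], [220, [0, 0, 1], [0, 0, 0]], [220, [0, 0, 1], [0, 0, 0]], [220, [0, 0, 1], [0, 0, 0]], [220, [0, 0, 0], [0, 0, 0]]]}}

```text
time_s: 18.45
ee_pos: [494.7, -220.6, 219.2]
ee_rot: [-180.0, -0.0, -180.0]
force: [0.2, -0.4, -1.6]
gripper_width: 24.5
gripper_force: 20.0
```

{"method": "servo_tool", "body": {"steps": [[220, [0, 0, 2], [0, 0, 0]], [220, [0, 0, 2], [0, 0, 0]], [220, [0, 0, 2], [0, 0, 0]], [220, [0, 0, 2], [0, 0, 0]], [220, [0, 0, 2], [0, 0, 0]], [220, [0, 0, 2], [0, 0, 0]], [220, [0, 0, 2], [0, 0, 0]], [220, [0, 0, 2], [0, 0, 0]], [220, [0, 0, 2], [0, 0, 0]], [220, [0, 0, 2], [0, 0, 0]]]}}

```text
time_s: 19.45
ee_pos: [494.7, -220.6, 199.3]
ee_rot: [180.0, 0.0, -180.0]
force: [-0.9, -0.7, -0.0]
gripper_width: 24.4
gripper_force: 20.0
```

{"method": "servo_tool", "body": {"steps": [[220, [0, 0, 4], [0, 0, 0]], [220, [0, 0, 4], [0, 0, 0]], [220, [0, 0, 4], [0, 0, 0]], [220, [0, 0, 4], [0, 0, 0]], [220, [0, 0, 4], [0, 0, 0]], [220, [0, 0, 4], [0, 0, 0]], [220, [0, 0, 4], [0, 0, 0]], [220, [0, 0, 4], [0, 0, 0]], [220, [0, 0, 4], [0, 0, 0]], [220, [0, 0, 3], [0, 0, 0]]]}}

```text
time_s: 20.45
ee_pos: [494.7, -220.6, 160.1]
ee_rot: [-180.0, -0.0, -180.0]
force: [-0.8, -1.8, 0.3]
gripper_width: 24.1
gripper_force: 20.0
```

{"method": "servo_tool", "body": {"steps": [[220, [0, 0, 2], [0, 0, 0]], [220, [0, 0, 2], [0, 0, 0]], [220, [0, 0, 1.5], [0, 0, 0]], [220, [0, 0, 1], [0, 0, 0]], [220, [0, 0, 0.5], [0, 0, 0]], [220, [0, 0, 0.5], [0, 0, 0]], [220, [0, 0, 0.5], [0, 0, 0]], [220, [0, 0, 0], [0, 0, 0]], [220, [0, 0, 0], [0, 0, 0]], [220, [0, 0, 0], [0, 0, 0]]]}}

```text
time_s: 21.45
ee_pos: [494.7, -220.6, 152.4]
ee_rot: [-180.0, 0.0, -180.0]
force: [-2.1, -2.8, 2.2]
gripper_width: 24.3
gripper_force: 20.0
```

{"method": "servo_tool", "body": {"steps": [[220, [0.15, -0.2, 0], [0, 0, 0]], [220, [0.15, -0.2, 0], [0, 0, 0]], [220, [0, 0, 0.3], [0, 0, 0]], [220, [0, 0, 0.3], [0, 0, 0]], [220, [0, 0, 0.3], [0, 0, 0]], [220, [0, 0, 0], [0, 0, 0]], [220, [0, 0, 0], [0, 0, 0]], [220, [0, 0, 0], [0, 0, 0]], [220, [0, 0, 0], [0, 0, 0]], [220, [0, 0, 0], [0, 0, 0]]]}}

```text
time_s: 22.45
ee_pos: [494.4, -220.8, 151.4]
ee_rot: [180.0, -0.0, -180.0]
force: [0.8, -0.3, -0.9]
gripper_width: 24.1
gripper_force: 20.0
```

Side forces cleared. Lower the last bit.

{"method": "servo_tool", "body": {"steps": [[220, [0, 0, 0.2], [0, 0, 0]], [220, [0, 0, 0.2], [0, 0, 0]], [220, [0, 0, 0.2], [0, 0, 0]], [220, [0, 0, 0.2], [0, 0, 0]], [220, [0, 0, 0], [0, 0, 0]], [220, [0, 0, 0], [0, 0, 0]], [220, [0, 0, 0], [0, 0, 0]], [220, [0, 0, 0], [0, 0, 0]], [220, [0, 0, 0], [0, 0, 0]], [220, [0, 0, 0], [0, 0, 0]]]}}

```text
time_s: 23.45
ee_pos: [494.5, -220.9, 150.7]
ee_rot: [180.0, 0.0, -180.0]
force: [0.8, 0.6, -0.3]
gripper_width: 24.0
gripper_force: 20.0
```

{"method": "servo_tool", "body": {"steps": [[220, [0, 0, 0.2], [0, 0, 0]], [220, [0, 0, 0.2], [0, 0, 0]], [220, [0, 0, 0.2], [0, 0, 0]], [220, [0, 0, 0], [0, 0, 0]], [220, [0, 0, 0], [0, 0, 0]], [220, [0, 0, 0], [0, 0, 0]], [220, [0, 0, 0], [0, 0, 0]], [220, [0, 0, 0], [0, 0, 0]], [220, [0, 0, 0], [0, 0, 0]], [220, [0, 0, 0], [0, 0, 0]]]}}

```text
time_s: 24.45
ee_pos: [494.5, -220.9, 150.5]
ee_rot: [180.0, 0.0, -180.0]
force: [-1.8, 0.9, 5.0]
gripper_width: 24.5
gripper_force: 20.0
```

{"method": "servo_tool", "body": {"steps": [[220, [0, 0, -0.2], [0, 0, 0]], [220, [0, 0, 0], [0, 0, 0]], [180, [0, 0, 0], [0, 0, 0]], [170, [0, 0, 0], [0, 0, 0]], [160, [0, 0, 0], [0, 0, 0]], [140, [0, 0, 0], [0, 0, 0]], [120, [0, 0, 0], [0, 0, 0]], [100, [0, 0, 0], [0, 0, 0]], [85, [0, 0, 0], [0, 0, 0]], [85, [0, 0, 0], [0, 0, 0]]]}}

```text
time_s: 25.45
ee_pos: [494.5, -221.0, 150.3]
ee_rot: [180.0, 0.0, -180.0]
force: [-0.4, -0.9, -0.4]
gripper_width: 60.8
gripper_force: 0.0
```

{"method": "servo_tool", "body": {"steps": [[85, [0, 0, -4], [0, 0, 0]], [85, [0, 0, -8], [0, 0, 0]], [85, [0, 0, -15], [0, 0, 0]], [85, [0, 0, -25], [0, 0, 0]], [85, [0, 0, -30], [0, 0, 0]], [85, [0, 0, -30], [0, 0, 0]], [85, [0, 0, -18], [0, 0, 0]], [85, [0, 0, 0], [0, 0, 0]], [85, [0, 0, 0], [0, 0, 0]], [85, [0, 0, 0], [0, 0, 0]]]}}

```text
time_s: 26.45
ee_pos: [493.8, -220.6, 279.0]
ee_rot: [179.9, -0.1, -180.0]
force: [0.5, -0.5, 0.2]
gripper_width: 60.5
gripper_force: 0.0
```

```bash
python3 - <<'E'
from h import *
s=state(); print(s["time_s"],s["ee_pos"],s["gripper_width"],s["force"])
p=cams.grab_frame("wrist"); save(p,"w3.png"); P=pts(p,s); Z=P[...,2]
near=(abs(P[...,0]-495)<22)&(abs(P[...,1]+221)<22)&(p["z_map"]>0)
t=P[near&(Z>148)]; print("top",len(t),np.median(t,0),cv2.minEnclosingCircle(t[:,:2].astype(np.float32)))
A=np.c_[t[:,:2]-t[:,:2].mean(0),np.ones(len(t))]; print("tilt",np.linalg.lstsq(A,t[:,2],rcond=None)[0])
fl=P[near&(Z>123.5)&(Z<129)]; print("flange",len(fl),np.median(fl,0)); 
pl=P[(abs(P[...,0]-495)<70)&(abs(P[...,1]+221)<100)&(Z>115)&(Z<122.5)]; print("plate",np.median(pl[:,2]),cv2.minAreaRect(pl[:,:2].astype(np.float32)))
E
```

```text
26.45 [ 493.78431142 -220.62640441  279.0046248 ] 60.46356150240181 [ 0.472487   -0.47743401  0.15307085]
top 480 [ 493.55619172 -221.81465036  153.3422836 ] ((494.4238586425781, -221.7490692138672), 12.455625534057617)
tilt [ 4.91677988e-02 -1.21414991e-03  1.53235910e+02]
flange 376 [ 485.4085863  -220.82292353  125.5729083 ]
plate 119.57262086053427 ((496.5513000488281, -214.05746459960938), (209.14910888671875, 62.673648834228516), 74.99469757080078)
```

View pics/w3.png

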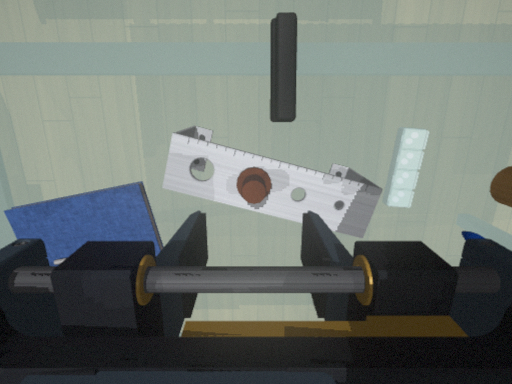

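```bash
python3 - <<'E'
from h import *
p=cams.grab_frame("top"); P=pts(p)
m=(P[...,2]>116)&(P[...,2]<127)&(abs(P[...,0]-529)<45)&(abs(P[...,1]-170)<45)
print("cup rim",m.sum(),cv2.minEnclosingCircle(P[m][:,:2].astype(np.float32)))
if m.sum()>50: print(ticket.job_done())
E
```

```text
cup rim 195 ((528.9683837890625, 171.0298309326172), 29.556766510009766)
the job is handed in; nothing more can be done
None
```

The needle is size 20: hole 15 stopped it at about 6 N, a little over the 3–5 N push suggested, and it slid freely through hole 20, where it now hangs with its cap seated on the plate. The pen cup is still standing in place, and the job was handed in at about 26 s.

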